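Show the far side of a stone setting to the bench camera

TASK

At the goldsmith's bench, start the ring light by pushing the black head of the timer switch right down to its stop and let it spring back up. Then take the small round mirror by the flat fin on top of it and turn it until the bench camera, which looks straight at the mirror, sees the ring with the stone in the middle of the mirror. The mirror swings back if released, so finish while still holding it steady at that angle; leave both ring stands and the other things on the bench as they are.

Things in the scene. Friction and masses are not known exactly. Their poses are not given: they have to be found in the camera images.
- plunger (a joint): how far the timer switch's black head is pushed down, m: 0 = up, 0.012 = at its stop. A spring pushes it back up: about 2.3 N at the top, 6.3 N at the stop.
- plunger_top (a point): centre of the top of the switch's black mushroom head, 44 mm across, about 82 mm above the bench when up, moving straight down 12 mm. The switch's housing is a grey box 84 x 84 mm and 46 mm high with a steel collar 52 mm across up to 54 mm; it is fixed to the bench.
- rig: the inspection rig, fixed: aluminium rail 310 x 60 mm, 12 mm high, with the mirror's post at one end and the black bench camera (131 mm high, white ring light) at the other. Origin on the bench plane under the mirror's turning axis; +x points from mirror to camera, z up. The lens, at (157, 0, 105) mm, looks along -x at the middle of the mirror.
- mirror: the round mirror, 68 mm across its steel rim, middle 105 mm above the bench; turns about an upright axis through the middle of its face. Origin on that axis 60 mm above the bench; +x is where the mirror faces, z up. Left alone it faces the camera (x along the rig's x); it turns 1.0 rad either way against a return spring (0.12 N m per rad).
- mirror_fin (a point): centre of the upright aluminium fin on top of the mirror, by which it is turned; on the turning axis, 167 mm above the bench. Its axes are the mirror's: 12 mm thick along the mirror's x, 50 mm long along its y, from 148 to 186 mm above the bench.
- sight: imaginary, nothing to see or touch: what the camera sees in the middle of the mirror. Origin at the middle of the mirror's face, 105 mm above the bench; +x runs along the camera's line of sight after reflection, so when the mirror is turned by an angle from the rig's x, this x is turned from it by twice that angle, the same way.
- stone (a point): centre of the 16 mm amber stone on the ring to be shown, 105 mm above the bench, level with the lens and the mirror's middle. The 22 mm brass ring stands upright on a dark turned wooden stand (round 60 mm foot, 80 mm high), fixed to the bench 130 to 240 mm from the mirror's axis, on either side of the rail.
- ring_stone: the wooden stand of the ring with the stone; origin on the bench under its centre, the stone straight above; fixed.
- ring_plain: a square-footed wooden stand (56 mm) with a plain band, no stone, on the other side of the rail: not the one to show; 99 mm high; origin on the bench under its centre; fixed.
- pliers: bystander: loose pliers lying flat, 150 mm long, 10 mm thick; origin at its underside near the middle.
- dapping: bystander: loose steel dapping block, 50 mm cube; origin at the centre of its underside.
- jar: bystander: loose glass jar, 56 mm across, 65 mm high; origin at the centre of its underside.
- spool: bystander: loose brass spool, 48 mm across, 34 mm high; origin at the centre of its underside.
- file: bystander: loose flat file lying on the bench, 200 mm long, 16 mm wide; origin at its underside near the middle.
- cup: bystander: loose steel cup, 64 mm across, 50 mm high; origin at the centre of its underside.
- wax: bystander: loose block of wax, 90 x 30 x 20 mm; origin at the centre of its underside.
Mind the look-alikes: they are no part of the job. Leave any purple look-alike of the part that bears plunger alone.

How it is judged:
By the outcome, as a careful person would: the job done as asked, in the order asked, and still so for the second after the job is handed in, while the arm keeps its last pose, push and grip.
It also fails if it takes over 42 s, if anything falls off the work surface, if the arm or the gripper's body presses on something with over 40 N, if the wrist force passes 120 N, or if a joint passes its speed limit or range.

ROBOT

A 6-joint arm with a two-finger parallel gripper is mounted at the origin on the work surface. World frame = base frame: x ahead of the robot, y to its left, z up, the work surface at z = 0. Lengths are in m, angles in rad, forces in N, time in s.
With the tool pointing down it reaches from about 0.325 to 0.85 m from the base axis. Payload 4.4 kg.
Tool frame: the origin (TCP) lies on the centre line of the jaws, within the pads' length; the fingertips stand 8 mm ahead of it and the grasp point (between the pads) lies 11 mm behind it; z points along the fingers, y is the line along which they close (so a half turn about z gives the same grasp; the last joint's range is limited). The gripper opens to 94 mm and grips with 3 to 60 N. Pads are 16 mm wide; open, the fingers measure 119 mm over their backs; the gripper's body (75 mm by 177 mm) begins 78 mm behind the grasp point.
Start: joints at [1.095, 0.207, 1.542, -0, 1.393, -0.15], TCP at [0.184, 0.545, 0.213] pointing down, gripper open.
Joint ranges: [-2.73, 2.73], [-0.86, 2.22], [0.23, 2.46], [-1.11, 4.25], [0.08, 2.63], [-2.82, 2.82]. Speed limits (rad/s): [2.79, 2.79, 3.14, 3.14, 3.14, 3.14].

INTERFACE

Orientations are given as a unit quaternion [x, y, z, w].
In Python, from cell import env gives the robot as it stands.
- The arm moves only by the tool play_rows, never from a script. Its argument "rows" is a list of rows, each an object with "xyz": the shift along the tool's x, y, z in mm, a list of three; "spin": the turn about the tool's z in units of 10 degrees (1.0 is 10 degrees); "gripper": the closure, from 0 (fully open) to 1 (shut). In form: [{"xyz": [x, y, z], "spin": spin, "gripper": gripper}, ...]. A call has exactly 5 rows; each row is the pose to reach, as a shift and turn from the pose commanded when the call began, along the tool's axes at that moment; what a row does not reach only later rows make up. A row lasts 1/8 s, in which the tool goes at most 62.5 mm and 10.7 degrees, less where a joint would pass 70% of its speed; a pose out of reach is approached as far as the arm can. A call with a gripper value outside its range is refused whole. The fingers move at their own pace and stop on an object; the grip force is fixed at half the most. Time passes only in rows, so rows that repeat a pose let the fingers close, or fill a call up. It gives the time, the measured TCP pose, the force, the opening and the grip force at its end, in the units of the state.
- env.read_state(): the state, without advancing time (a new reading comes with each control period).
- env.snapshot(name): name is "side" or "top" or "wrist"; returns the picture (480x640x3 uint8, blue, green, red); there is no depth.
- env.camera_model(name): a dict with "K" (3x3 intrinsics, pixels), "dist" ([k1, k2, p1, p2, k3] as OpenCV has them; the pictures are not rectified), "pose" (4x4, takes a point from camera to world coordinates). Camera axes: x right, y up, looking along -z (the intrinsics and any distortion apply to the point x, -y, -z); pixel columns grow to the right and rows downward; lengths in m; the calibration is good to about 2 mm. A picture is of the moment at which its call begins: read the wrist's pose just before it. camera_model takes no time and is no camera call; for the wrist camera it gives the pose at the moment of the call.
- env.finish_job(): hands the job in; it is judged then, once.
Trained networks look in the newest picture that a camera, given by its name, has taken for a name from the list of things; names that differ only in an ending like _2 or _b are one class to them, and where a whole thing is asked for, a point or a joint stands for the part that bears it (a point fixed in the world has none). Each returns a list of dicts, best first, with "confidence" (0 to 1); they miss things now and then, are a little off and sometimes report something else, mostly with a low value. They report only what shows in the picture. A call takes as long as a camera call. They do not tell look-alikes from the thing itself.
- env.boxes_of(name, camera): "location" ([row, column] as shares, 0 to 1, of the picture: columns of its width, rows of its height, amid what is visible of it).
- env.outline_of(name, camera): "region" (480x640 bool, what is visible of it) and "location" ([row, column] as shares, 0 to 1, of the picture: columns of its width, rows of its height, amid what is visible of it).
The state is a dict: "time_s": time; "joint_positions": joint angles; "joint_vel": joint speeds; "joint_efforts": joint torques, N m; "ee_pos": TCP position; "tool_rot": TCP orientation; "contact_force": force on the tool from outside, world axes, zero at the start; "moment": the same for the moment, N m; "gripper_width": finger opening in m; "gripper_force": force on a finger pad.
Only numpy, scipy, OpenCV 4.12 (cv2) and the standard library are available. Lean on these libraries where they do the work, as an engineer would, in place of code of your own. Each camera call takes 0.05 s, during which the arm holds its last target. There are 200 camera calls.

## Working session

There is one attempt and no reset: what is moved stays moved. The work goes in short steps, Python scripts to look and compute and a tool call to move; the robot and the scene stay as the last step left them, time stands still between calls to the robot, and variables do not carry over. Pictures are saved under pics/ and viewed, at most 10 in all, crops included, and the job is handed in when it is done.

Besides the shell and the picture viewer there is one more tool, called after "Emit:" by a JSON object that holds its "method" and its "body". play_rows: Moves the arm, as the interface text tells. Its arguments: {"type":"object","properties":{"rows":{"type":"array","items":{"type":"object","properties":{"xyz":{"type":"array","items":{"type":"number"}},"spin":{"type":"number"},"gripper":{"type":"number"}}}}},"required":["rows"]}

```bash
mkdir -p pics; cat > h.py <<'E'
import numpy as np, cv2
from cell import env
def ray(cam,loc,m=None):
    m=m or env.camera_model(cam); K=np.array(m["K"]);d=np.array(m["dist"]);T=np.array(m["pose"])
    p=np.array([[loc[1]*640,loc[0]*480]],float)
    u=cv2.undistortPoints(p[None],K,d)[0,0]
    return T[:3,3],T[:3,:3]@np.array([u[0],-u[1],-1.])
def atz(cam,loc,z,m=None):
    o,r=ray(cam,loc,m); return o+r*(z-o[2])/r[2]
def proj(cam,P,m=None):
    m=m or env.camera_model(cam);T=np.array(m["pose"]);q=(np.atleast_2d(P)-T[:3,3])@T[:3,:3]
    q=q*[1,-1,-1]
    return cv2.projectPoints(q,np.zeros(3),np.zeros(3),np.array(m["K"]),np.array(m["dist"]))[0][:,0]
E
python3 - <<'E'
from h import *
for c in("top","side"):
    cv2.imwrite(f"pics/{c}0.png",env.snapshot(c))
    for n,z in dict(plunger_top=.082,plunger=.06,rig=.01,mirror=.105,mirror_fin=.186,stone=.105,ring_stone=.08,ring_plain=.09).items():
        for r in env.boxes_of(n,c)[:3]:
            l=r["location"];print(c,n,round(r["confidence"],2),np.round([l[1]*640,l[0]*480]),np.round(atz(c,l,z),3))
s=env.read_state();print(s["time_s"],s["ee_pos"],s["tool_rot"])
E
```

```text
top plunger_top 0.63 [439. 323.] [ 0.287 -0.29   0.082]
top plunger_top 0.51 [487. 288.] [ 0.373 -0.408  0.082]
top plunger_top 0.48 [426. 258.] [ 0.445 -0.26   0.082]
top plunger 0.73 [426. 256.] [ 0.451 -0.263  0.06 ]
top plunger 0.68 [491. 284.] [ 0.383 -0.425  0.06 ]
top plunger 0.49 [441. 325.] [ 0.279 -0.3    0.06 ]
top rig 0.66 [295. 158.] [0.702 0.066 0.01 ]
top mirror 0.89 [294. 194.] [0.597 0.063 0.105]
top mirror_fin 0.59 [291. 192.] [0.591 0.064 0.186]
top mirror_fin 0.21 [247. 184.] [0.607 0.165 0.186]
top stone 0.75 [427. 189.] [ 0.611 -0.258  0.105]
top stone 0.74 [247. 184.] [0.618 0.177 0.105]
top stone 0.26 [296. 156.] [0.689 0.058 0.105]
top ring_stone 0.72 [243. 185.] [0.621 0.189 0.08 ]
top ring_plain 0.63 [352. 178.] [ 0.638 -0.077  0.09 ]
side plunger_top 0.71 [449. 203.] [ 0.288 -0.289  0.082]
side plunger_top 0.59 [384. 198.] [ 0.441 -0.254  0.082]
side plunger_top 0.48 [419. 165.] [ 0.385 -0.401  0.082]
side plunger 0.68 [420. 161.] [ 0.387 -0.445  0.06 ]
side plunger 0.6 [382. 199.] [ 0.448 -0.273  0.06 ]
side plunger 0.58 [447. 202.] [ 0.292 -0.316  0.06 ]
side rig 0.91 [230. 281.] [0.722 0.049 0.01 ]
side rig 0.73 [310. 464.] [0.41  0.362 0.01 ]
side mirror 0.63 [274. 262.] [0.61  0.03  0.105]
side mirror 0.23 [347. 405.] [0.37  0.273 0.105]
side mirror_fin 0.65 [274. 267.] [0.575 0.095 0.186]
side stone 0.69 [235. 349.] [0.601 0.242 0.105]
side ring_stone 0.94 [236. 350.] [0.607 0.232 0.08 ]
side ring_plain 0.61 [283. 239.] [ 0.623 -0.047  0.09 ]
0.9 [0.18349684 0.5449429  0.21346286] [ 1.61697119e-01  9.86840434e-01  4.36775996e-06 -7.29674004e-06]
```

View pics/top0.png

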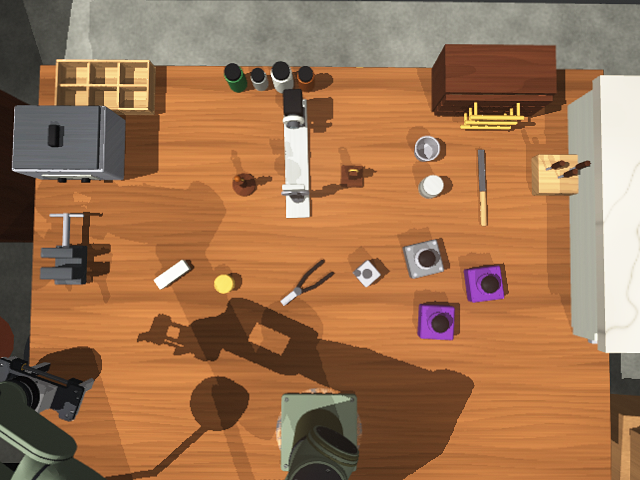

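View pics/side0.png

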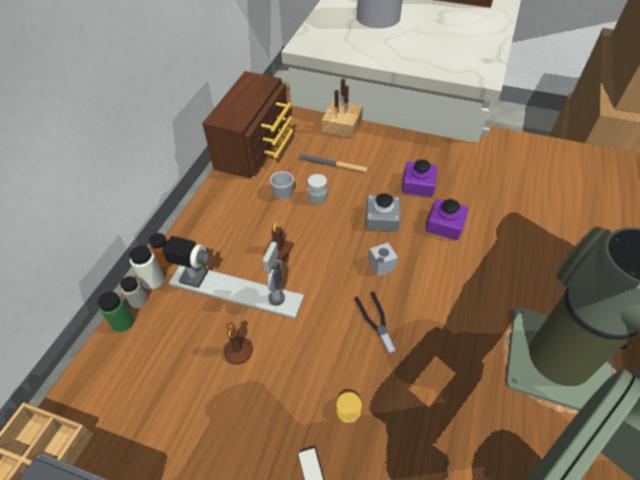

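The grey switch is at top px (426,258), with purple look-alikes at (487,285) and (440,322). The round-footed stone stand is at (244,184), left of the rail. The square plain stand is at (352,176), and the mirror is at (294,192). Next I triangulate these and check the wrist camera mount.

```bash
cat >> h.py <<'E'
def tri(obs):
    A=np.zeros((3,3));b=np.zeros(3)
    for o,r in obs:
        r=r/np.linalg.norm(r);M=np.eye(3)-np.outer(r,r);A+=M;b+=M@o
    return np.linalg.solve(A,b)
def toolmat(s):
    from scipy.spatial.transform import Rotation as R
    return R.from_quat(s["tool_rot"]).as_matrix()
E
python3 - <<'E'
from h import *
L={"stone":((247,184),(235,330)),"plunger_top":((426,258),(384,198)),"fin":((291,192),(274,258))}
im={c:cv2.imread(f"pics/{c}0.png") for c in("top","side")}
# amber centroid near stone
for c,b in (("top",(225,165,270,205)),("side",(215,310,255,350))):
    x0,y0,x1,y1=b;h=cv2.cvtColor(im[c][y0:y1,x0:x1],cv2.COLOR_BGR2HSV)
    cv2.imwrite(f"pics/z_{c}.png",cv2.resize(im[c][y0:y1,x0:x1],None,fx=8,fy=8,interpolation=cv2.INTER_CUBIC))
a=cv2.resize(im["top"][130:230,220:380],(800,500),interpolation=cv2.INTER_CUBIC);cv2.imwrite("pics/ztop.png",a)
for n,(t,s) in L.items():
    o=[ray("top",(t[1]/480,t[0]/640)),ray("side",(s[1]/480,s[0]/640))]
    print(n,np.round(tri(o),4))
s=env.read_state();R=toolmat(s);T=np.array(env.camera_model("wrist")["pose"])
print(R.T@(T[:3,3]-s["ee_pos"]),"\n",R.T@T[:3,:3],env.camera_model("wrist")["K"]);print(R)
for g in((.42,.1,.36),(.44,-.1,.36)):print(R.T@(np.array(g)-s["ee_pos"])*1000)
E
```

```text
stone [0.6299 0.1842 0.0619]
plunger_top [ 0.443  -0.2607  0.0768]
fin [0.5909 0.0651 0.1719]
[ 0.08323377 -0.0028881  -0.17011378] 
 [[ 5.99453850e-05  9.58516693e-01  2.85036395e-01]
 [ 9.99999977e-01 -1.16017779e-04  1.79835261e-04]
 [ 2.05444389e-04  2.85036378e-01 -9.58516678e-01]] [[334.43850928   0.         312.75854205]
 [  0.         334.43850928 245.57815645]
 [  0.           0.           1.        ]]
[[-9.47708083e-01  3.19138510e-01 -1.29889278e-05]
 [ 3.19138510e-01  9.47708083e-01  1.09802880e-05]
 [ 1.58139446e-05  6.26084058e-06 -1.00000000e+00]]
[-366.13205538 -346.1977969  -146.54509769]
[-448.91391906 -529.35664336 -146.54755352]
```

View pics/ztop.png

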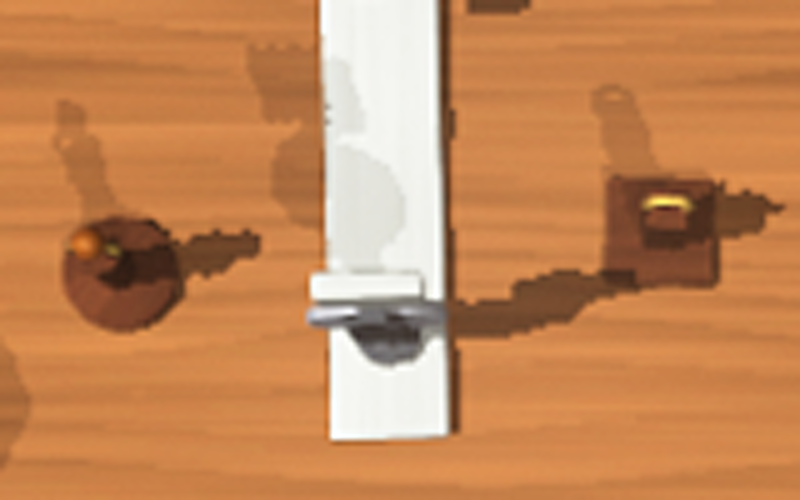

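Top zoom (5x, offset 220,130): the fin is at full px (293,187) with its long axis across the image. The stone is at (237,179) on the round foot (244.6,184.6). Moving to a wrist viewpoint in front of the rig.

Emit:
{"method": "play_rows", "body": {"rows": [{"xyz": [-35, -33, -20], "spin": 0, "gripper": 0.5}, {"xyz": [-75, -70, -45], "spin": 0, "gripper": 1}, {"xyz": [-115, -108, -70], "spin": 0, "gripper": 1}, {"xyz": [-155, -146, -90], "spin": 0, "gripper": 1}, {"xyz": [-195, -184, -110], "spin": 0, "gripper": 1}]}}

```text
time_s: 1.52
ee_pos: [0.3101, 0.3068, 0.3244]
tool_rot: [0.161, 0.987, 0.0, 0.001]
contact_force: [1.9, 0.4, -0.1]
gripper_width: 0.0475
gripper_force: 0.0
```

Emit:
{"method": "play_rows", "body": {"rows": [{"xyz": [-40, -38, -15], "spin": 0, "gripper": 1}, {"xyz": [-80, -76, -25], "spin": 0, "gripper": 1}, {"xyz": [-120, -114, -35], "spin": 0, "gripper": 1}, {"xyz": [-155, -146, -37], "spin": 0, "gripper": 1}, {"xyz": [-171, -162, -37], "spin": 0, "gripper": 1}]}}

```text
time_s: 2.15
ee_pos: [0.4209, 0.098, 0.3608]
tool_rot: [0.163, 0.987, -0.0, 0.001]
contact_force: [-0.4, 0.1, -0.5]
gripper_width: 0.0005
gripper_force: 0.0
```

```bash
python3 - <<'E'
from h import *
import json
s=env.read_state();print(s["time_s"],s["ee_pos"],s["joint_positions"],s["gripper_width"])
m=env.camera_model("wrist")
cv2.imwrite("pics/w1.png",env.snapshot("wrist"))
json.dump({k:np.array(m[k]).tolist() for k in("K","dist","pose")},open("w1.json","w"))
for n,z in dict(plunger_top=.082,rig=.012,mirror=.105,mirror_fin=.186,stone=.105,ring_stone=.08,ring_plain=.09).items():
    for r in env.boxes_of(n,"wrist")[:3]:
        l=r["location"];print(n,round(r["confidence"],2),np.round([l[1]*640,l[0]*480]),np.round(atz("wrist",l,z,m),3))
E
```

```text
2.15 [0.42090729 0.09803307 0.36083249] [ 2.82939853e-02 -1.85640831e-01  1.63959139e+00 -3.42961693e-04
  1.68665089e+00 -1.21469979e+00] 0.0005357708637489716
plunger_top 0.83 [  4. 293.] [ 0.385 -0.401  0.082]
plunger_top 0.77 [ 93. 297.] [ 0.438 -0.262  0.082]
plunger_top 0.58 [ 27. 208.] [ 0.284 -0.287  0.082]
rig 0.72 [341. 320.] [0.632 0.076 0.012]
rig 0.66 [ 83. 365.] [ 0.571 -0.416  0.012]
rig 0.26 [398. 140.] [0.373 0.245 0.012]
mirror 0.57 [344. 336.] [0.606 0.079 0.105]
mirror_fin 0.46 [344. 334.] [0.553 0.088 0.186]
stone 0.68 [416. 298.] [0.581 0.193 0.105]
stone 0.15 [154. 367.] [ 0.567 -0.211  0.105]
ring_stone 0.66 [412. 300.] [0.596 0.192 0.08 ]
ring_stone 0.6 [181. 423.] [ 0.698 -0.239  0.08 ]
ring_plain 0.7 [265. 342.] [ 0.587 -0.038  0.09 ]
ring_plain 0.32 [412. 303.] [0.595 0.189 0.09 ]
ring_plain 0.28 [ 96. 297.] [ 0.438 -0.251  0.09 ]
```

View pics/w1.png

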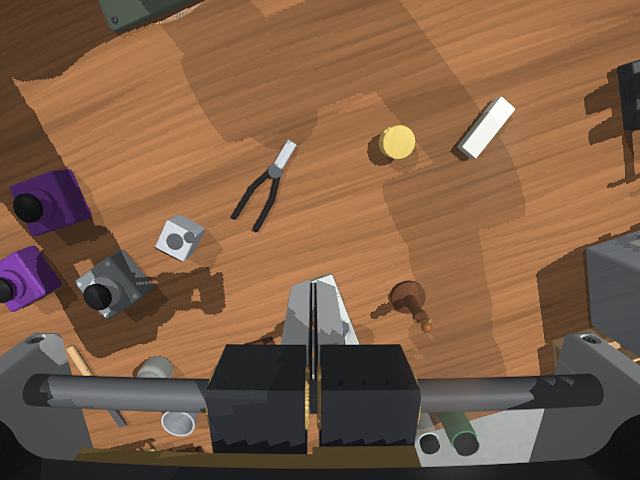

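Wrist view: the pads hide the mirror. The stone foot shows at (408,297), the stone at (427,325), and the grey switch head at (97,297). I'll take a side zoom for accurate rail, fin and stone points.

```bash
python3 - <<'E'
from h import *
a=cv2.imread("pics/side0.png")[225:375,150:310]
cv2.imwrite("pics/zside.png",cv2.resize(a,(640,600),interpolation=cv2.INTER_CUBIC))
a=cv2.imread("pics/top0.png")[80:230,220:320]
cv2.imwrite("pics/zt2.png",cv2.resize(a,(400,600),interpolation=cv2.INTER_CUBIC))
E
```

```text
(no output)
```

View pics/zside.png

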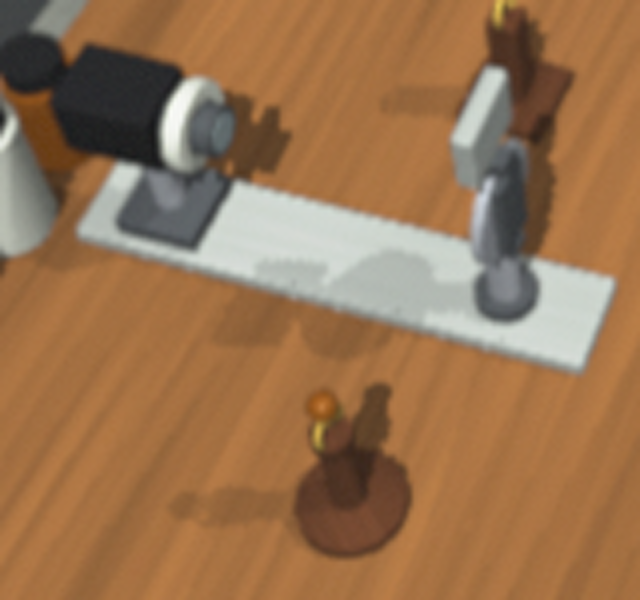

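View pics/zt2.png

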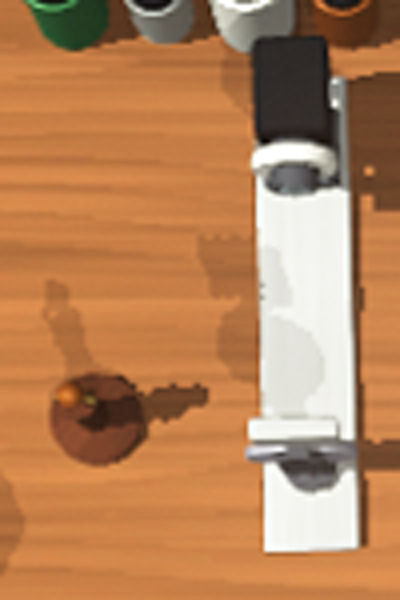

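```bash
cat > fit.py <<'E'
from h import *
import json
from scipy.optimize import least_squares
w=json.load(open("w1.json"))
T=lambda x,y:(220+x/4,80+y/4); S=lambda x,y:(150+x/4,225+y/4)
# frame: (cam, px, local rig pt with e flag)
O=[("top",T(264,551),(0,.03,.012),1),("top",T(358,549),(0,-.03,.012),1),
("side",S(615,282),(0,-.03,.012),1),("side",S(582,364),(0,.03,.012),1),("side",S(79,232),(.31,.03,.012),1),("side",S(113,163),(.31,-.03,.012),1),
("top",T(248,419),(.006,.025,.186),0),("top",T(337,419),(.006,-.025,.186),0),
("side",S(454,138),(.006,.025,.186),0),("side",S(479,148),(-.006,.025,.186),0),("side",S(510,75),(-.006,-.025,.186),0),("side",S(488,68),(.006,-.025,.186),0)]
mods={"top":env.camera_model("top"),"side":env.camera_model("side")}
def f(p,full=False):
    x,y,a,e=p[:4];c,s=np.cos(a),np.sin(a);r=[]
    off={"top":p[4:6],"side":p[6:8]}
    for cam,px,l,fl in O:
        lx=l[0]-(e if fl else 0)
        P=[x+c*lx-s*l[1],y+s*lx+c*l[1],l[2]]
        r+=list(proj(cam,P,mods[cam])[0]+off[cam]-px)
    return np.array(r+list(p[4:8]*2))
q=least_squares(f,[.6,.065,0,.06,0,0,0,0],loss="soft_l1",x_scale=[.1,.1,.1,.1,1,1,1,1]);p=q.x
print(np.round(p[:4],4),np.degrees(p[2]),"off",p[4:].round(2));print(np.round(f(p)[:24],1).reshape(-1,4))
st=[]
for c,px,m in(("top",T(70,395),mods["top"]),("side",S(322,406),mods["side"]),("wrist",(427,325),w)):
    l=(px[1]/480,px[0]/640);A=atz(c,l,.105,m);st.append(A);print(c,A.round(4))
for c,px,m in(("top",T(98,418),mods["top"]),("side",S(353,502),mods["side"]),("wrist",(408,297),w)):
    print("foot",c,atz(c,(px[1]/480,px[0]/640),.006,m).round(4))
A=np.mean(st,0);d=A-[p[0],p[1],0];b=np.arctan2(d[1],d[0]);print(A,np.hypot(*d[:2]),"line deg",np.degrees(b),"turn",np.degrees(b-p[2])/2,"mirror yaw",np.degrees(b+p[2])/2)
E
python3 fit.py; python3 - <<'E'
from h import *
s=env.read_state();R=toolmat(s);print(R.T@(np.array([.442,-.259,.12])-s["ee_pos"])*1000)
E
```

```text
[0.5981 0.0608 0.0509 0.0525] 2.9143412865850147 off [ 0.17 -0.39  0.21  0.49]
[[ 0.1  0.4 -0.1 -0.1]
 [ 0.1 -1.3 -0.   0.3]
 [-2.2  1.   1.4 -1.8]
 [-0.3  1.2 -0.4  0.2]
 [-0.4  1.  -0.8 -0.1]
 [ 0.2 -1.1  0.  -0.6]]
top [0.6317 0.199  0.105 ]
side [0.6296 0.201  0.105 ]
wrist [0.6281 0.199  0.105 ]
foot top [0.6322 0.1972 0.006 ]
foot side [0.6282 0.2015 0.006 ]
foot wrist [0.6301 0.1976 0.006 ]
[0.62978901 0.19969966 0.105     ] 0.14251811559346328 line deg 77.13236102438219 turn 37.10900986889859 mirror yaw 40.0233511554836
[-135.61765755 -334.46540379  240.45203704]
```

Emit:
{"method": "play_rows", "body": {"rows": [{"xyz": [-18, -45, 20], "spin": 0.9, "gripper": 1}, {"xyz": [-36, -90, 40], "spin": 1.8, "gripper": 1}, {"xyz": [-54, -135, 70], "spin": 2.7, "gripper": 1}, {"xyz": [-73, -180, 100], "spin": 3.6, "gripper": 1}, {"xyz": [-91, -225, 130], "spin": 4.5, "gripper": 1}]}}

```text
time_s: 3.18
ee_pos: [0.4347, -0.1427, 0.2299]
tool_rot: [0.529, 0.849, 0.0, 0.001]
contact_force: [0.4, -0.5, 0.2]
gripper_width: 0.0007
gripper_force: 0.0
```

```bash
python3 - <<'E'
from h import *
s=env.read_state();R=toolmat(s);print(s["ee_pos"],R.T@(np.array([.442,-.259,.12])-s["ee_pos"])*1000,np.degrees(np.arctan2(R[1,1],R[0,1])))
E
```

```text
[ 0.43465662 -0.14271425  0.2299175 ] [-107.49486545  -44.83761069  109.96635947] 26.186020685660612
```

Emit:
{"method": "play_rows", "body": {"rows": [{"xyz": [-40, -17, 30], "spin": 0.6, "gripper": 1}, {"xyz": [-80, -34, 60], "spin": 1.2, "gripper": 1}, {"xyz": [-107, -45, 90], "spin": 1.8, "gripper": 1}, {"xyz": [-107, -45, 110], "spin": 2.3, "gripper": 1}, {"xyz": [-107, -45, 110], "spin": 2.3, "gripper": 1}]}}

```text
time_s: 3.8
ee_pos: [0.4406, -0.2563, 0.1186]
tool_rot: [0.685, 0.728, -0.0, -0.002]
contact_force: [0.7, 0.1, 1.0]
gripper_width: 0.0006
gripper_force: 0.0
```

```bash
python3 - <<'E'
from h import *
s=env.read_state();R=toolmat(s);m=env.camera_model("wrist");print(s["time_s"],s["ee_pos"],s["contact_force"],np.degrees(np.arctan2(R[1,1],R[0,1])))
env.snapshot("wrist")
for r in env.boxes_of("plunger_top","wrist")[:3]:
    l=r["location"];print(r["confidence"],np.round([l[1]*640,l[0]*480]),atz("wrist",l,.078,m).round(4))
for c in("top","side"):
    env.snapshot(c)
    for r in env.boxes_of("plunger_top",c)[:3]:
        print(c,r["confidence"],atz(c,r["location"],.08).round(4))
E
```

```text
3.8 [ 0.44061269 -0.25633236  0.118594  ] [0.68429741 0.11332643 0.97411841] 3.4907946023301912
0.68 [ 99. 306.] [ 0.2883 -0.2932  0.078 ]
0.64 [315. 272.] [ 0.4408 -0.2567  0.078 ]
top 0.74 [0.4031 0.3526 0.08  ]
side 0.61 [ 0.2838 -0.2887  0.08  ]
```

Emit:
{"method": "play_rows", "body": {"rows": [{"xyz": [0, 0, 15], "spin": 0, "gripper": 1}, {"xyz": [0, 0, 25], "spin": 0, "gripper": 1}, {"xyz": [0, 0, 32], "spin": 0, "gripper": 1}, {"xyz": [0, 0, 38], "spin": 0, "gripper": 1}, {"xyz": [0, 0, 42], "spin": 0, "gripper": 1}]}}

```text
time_s: 4.72
ee_pos: [0.4411, -0.2574, 0.0782]
tool_rot: [0.686, 0.728, -0.0, -0.001]
contact_force: [-3.3, 2.8, 6.3]
gripper_width: 0.0003
gripper_force: 2.9
```

Emit:
{"method": "play_rows", "body": {"rows": [{"xyz": [0, 0, 1], "spin": 0, "gripper": 1}, {"xyz": [0, 0, 2], "spin": 0, "gripper": 1}, {"xyz": [0, 0, 3], "spin": 0, "gripper": 1}, {"xyz": [0, 0, 3], "spin": 0, "gripper": 1}, {"xyz": [0, 0, 3], "spin": 0, "gripper": 1}]}}

```text
time_s: 5.35
ee_pos: [0.4412, -0.2575, 0.0776]
tool_rot: [0.686, 0.728, -0.0, -0.001]
contact_force: [-6.5, 5.4, 17.9]
gripper_width: 0.0004
gripper_force: 8.7
```

The head is at its stop: the force jumped to 18 N with almost no travel. Retracting and moving to a view above the mirror.

Emit:
{"method": "play_rows", "body": {"rows": [{"xyz": [0, 0, -30], "spin": 0, "gripper": 1}, {"xyz": [0, 0, -80], "spin": 0, "gripper": 1}, {"xyz": [15, 10, -135], "spin": 0, "gripper": 0.6}, {"xyz": [50, 33, -185], "spin": 0, "gripper": 0}, {"xyz": [95, 62, -220], "spin": 0, "gripper": 0}]}}

```text
time_s: 5.98
ee_pos: [0.4977, -0.1627, 0.296]
tool_rot: [0.687, 0.727, 0.001, 0.002]
contact_force: [0.2, -0.4, -0.9]
gripper_width: 0.0273
gripper_force: 0.0
```

Emit:
{"method": "play_rows", "body": {"rows": [{"xyz": [45, 30, -20], "spin": 0, "gripper": 0}, {"xyz": [90, 60, -35], "spin": 0, "gripper": 0}, {"xyz": [135, 90, -35], "spin": 0, "gripper": 0}, {"xyz": [170, 112, -35], "spin": 0, "gripper": 0}, {"xyz": [170, 112, -35], "spin": 0, "gripper": 0}]}}

```text
time_s: 6.6
ee_pos: [0.5991, 0.0164, 0.3273]
tool_rot: [0.684, 0.729, 0.0, -0.0]
contact_force: [-0.1, 0.2, -0.6]
gripper_width: 0.0768
gripper_force: 0.0
```

```bash
python3 - <<'E'
from h import *
import json
s=env.read_state();R=toolmat(s);print(s["time_s"],s["ee_pos"],np.degrees(np.arctan2(R[1,1],R[0,1])))
m=env.camera_model("wrist")
cv2.imwrite("pics/w2.png",env.snapshot("wrist"))
json.dump({k:np.array(m[k]).tolist() for k in("K","dist","pose")},open("w2.json","w"))
r=env.outline_of("mirror_fin","wrist");print([ (x["confidence"],x["location"]) for x in r])
a,p=.0509,np.array([.5981,.0608])
print(proj("wrist",np.array([[.5981,.0608,.186],[.598+.157*np.cos(a),.0608+.157*np.sin(a),.105],[.63,.1995,.105]]),m))
E
```

```text
6.6 [0.59906669 0.01644237 0.32733735] 3.636533453400238
[(0.86, [0.386, 0.49])]
[[315.786783   187.26402272]
 [449.03537018 181.4403668 ]
 [353.62405387  50.10171948]]
```

View pics/w2.png

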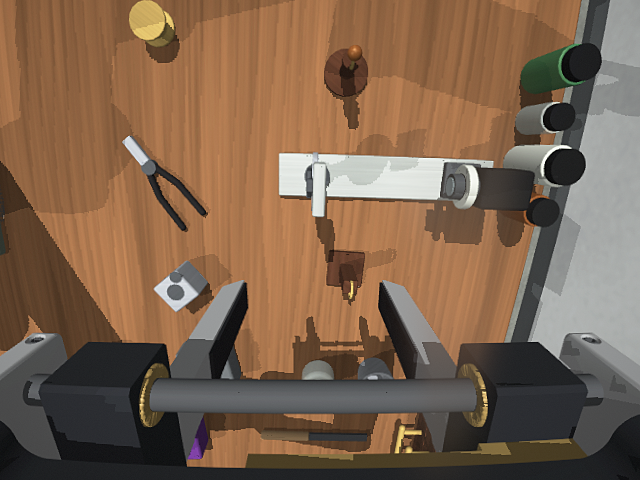

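Good view: fin at (319,190), lens at (455,181), stone at (355,52), rail from (280,153–197) to (490,~180). All sit about 2 px from my predictions. Next I fit the rail edges.

```bash
python3 - <<'E'
from h import *
import json
im=cv2.imread("pics/w2.png");m=json.load(open("w2.json"))
h=cv2.cvtColor(im,cv2.COLOR_BGR2HSV);M=((h[...,1]<45)&(h[...,2]>110)).astype(np.uint8)
E=[[],[]]
for c in list(range(284,306))+list(range(330,436,2)):
    r=np.flatnonzero(M[145:212,c])+145
    E[0].append((c,r[0]-.5));E[1].append((c,r[-1]+.5))
L=[]
for e in E:
    W=np.array([atz("wrist",(y/480+.5/480,x/640+.5/640),.012,m)[:2] for x,y in e])
    k=np.ones(len(W),bool)
    for _ in range(4):
        q=np.polyfit(W[k,0],W[k,1],1);d=W[:,1]-np.polyval(q,W[:,0]);k=abs(d)<max(.0015,2*np.median(abs(d)))
    print("yaw",np.degrees(np.arctan(q[0])),"y@.598",np.polyval(q,.598),k.sum(),d[k].std());L.append(q)
y=np.mean([np.polyval(q,.598) for q in L]);a=np.arctan(np.mean([q[0] for q in L]))
# fin top face, stone
A=lambda x,y,z:atz("wrist",(y/480,x/640),z,m)
for n,P in dict(fin=(319.5,190,.186),st=(355,52,.105)).items(): print(n,A(*P))
# stone by colour
b=im[35:70,335:375];hh=cv2.cvtColor(b,cv2.COLOR_BGR2HSV)
mm=(hh[...,0]<18)&(hh[...,1]>190)&(hh[...,2]>120);ys,xs=np.nonzero(mm);print("stone px",xs.mean()+335,ys.mean()+35,mm.sum(),xs.min()+335,xs.max()+335,ys.min()+35,ys.max()+35)
cv2.imwrite("pics/zw2.png",cv2.resize(im[30:230,260:500],(720,600),interpolation=cv2.INTER_CUBIC))
E
```

```text
yaw 1.8892407241486922 y@.598 0.08750969801740557 75 0.0004055360830329885
yaw 2.0114943998831625 y@.598 0.027228877464874682 75 0.00039747433976481474
fin [0.60170269 0.05849969 0.186     ]
st [0.63162912 0.19774225 0.105     ]<stdin>:22: RuntimeWarning: Mean of empty slice.
  ret = ret.dtype.type(ret / rcount)
Traceback (most recent call last):
ValueError: zero-size array to reduction operation minimum which has no identity
```

```bash
python3 - <<'E'
import cv2
im=cv2.imread("pics/w2.png")
a=cv2.resize(im[150:220,295:345],(500,700)[:2],interpolation=cv2.INTER_CUBIC)[:600]
b=cv2.resize(im[35:105,320:350+10],None,fx=8,fy=8,interpolation=cv2.INTER_CUBIC)[:560,:]
a=cv2.resize(im[150:220,300:340],None,fx=8,fy=8,interpolation=cv2.INTER_CUBIC)
cv2.imwrite("pics/zw2.png",cv2.hconcat([a,b]))
E
```

```text
(no output)
```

View pics/zw2.png

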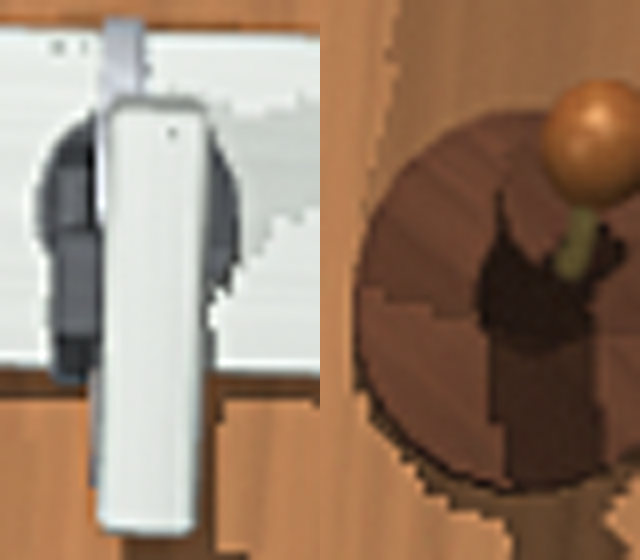

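Fin top centre is px (319,190) and the stone is (355,53). The rail yaw is about 1.95°, so the target mirror yaw is about 39.7° (37.7° of turn). Descending onto the fin.

Emit:
{"method": "play_rows", "body": {"rows": [{"xyz": [20, 2, 30], "spin": 0.1, "gripper": 0.2}, {"xyz": [42, 3.5, 60], "spin": 0.16, "gripper": 0.3}, {"xyz": [42, 3.5, 100], "spin": 0.16, "gripper": 0.3}, {"xyz": [42, 3.5, 140], "spin": 0.16, "gripper": 0.3}, {"xyz": [42, 3.5, 165], "spin": 0.16, "gripper": 0.3}]}}

```text
time_s: 7.32
ee_pos: [0.5975, 0.0544, 0.1608]
tool_rot: [0.697, 0.717, -0.001, -0.001]
contact_force: [0.2, 0.1, 0.3]
gripper_width: 0.0657
gripper_force: 0.0
```

Emit:
{"method": "play_rows", "body": {"rows": [{"xyz": [0, 0, 3], "spin": 0, "gripper": 0.3}, {"xyz": [0, 0, 3], "spin": 0, "gripper": 0.6}, {"xyz": [0, 0, 3], "spin": 0, "gripper": 0.75}, {"xyz": [0, 0, 3], "spin": 0, "gripper": 0.8}, {"xyz": [0, 0, 3], "spin": 0, "gripper": 0.8}]}}

```text
time_s: 7.95
ee_pos: [0.5994, 0.0562, 0.1609]
tool_rot: [0.696, 0.718, 0.0, 0.001]
contact_force: [0.0, 0.3, -0.4]
gripper_width: 0.0291
gripper_force: 0.0
```

```bash
python3 - <<'E'
from h import *
s=env.read_state();R=toolmat(s);print(s["time_s"],s["ee_pos"],np.degrees(np.arctan2(R[1,1],R[0,1])),s["contact_force"],s["gripper_width"],s["joint_positions"])
E
```

```text
7.95 [0.59941683 0.05615489 0.16094796] 1.7973519677096261 [ 0.01178382  0.33292468 -0.38144971] 0.029098995494721697 [-5.02380273e-02  3.07764345e-01  1.52775495e+00 -4.69102247e-05
  1.30477901e+00 -8.15953371e-02]
```

Emit:
{"method": "play_rows", "body": {"rows": [{"xyz": [2, 0, 0], "spin": 0, "gripper": 0.85}, {"xyz": [2, 0, 0], "spin": 0, "gripper": 0.95}, {"xyz": [2, 0, 0], "spin": 0, "gripper": 1}, {"xyz": [2, 0, 0], "spin": 0, "gripper": 1}, {"xyz": [2, 0, 0], "spin": 0, "gripper": 1}]}}

```text
time_s: 8.57
ee_pos: [0.6019, 0.0585, 0.1604]
tool_rot: [0.696, 0.718, 0.002, 0.002]
contact_force: [9.0, 1.1, -4.1]
gripper_width: 0.012
gripper_force: 30.0
```

Gripped, width 12 mm. A 9 N pull toward +x shows the axis is near x = 0.602. I'll relieve that while turning.

Emit:
{"method": "play_rows", "body": {"rows": [{"xyz": [0, 3, 0], "spin": 0, "gripper": 1}, {"xyz": [0, 3, 0], "spin": -0.5, "gripper": 1}, {"xyz": [0, 3, 0], "spin": -1.1, "gripper": 1}, {"xyz": [0, 3, 0], "spin": -1.7, "gripper": 1}, {"xyz": [0, 3, 0], "spin": -2.3, "gripper": 1}]}}

```text
time_s: 9.2
ee_pos: [0.6028, 0.0586, 0.1604]
tool_rot: [0.537, 0.843, 0.001, 0.001]
contact_force: [2.8, 1.3, -0.9]
gripper_width: 0.0119
gripper_force: 30.0
```

Emit:
{"method": "play_rows", "body": {"rows": [{"xyz": [0, 0, 0], "spin": -0.5, "gripper": 1}, {"xyz": [0, 0, 0], "spin": -1.0, "gripper": 1}, {"xyz": [0, 0, 0], "spin": -1.4, "gripper": 1}, {"xyz": [0, 0, 0], "spin": -1.5, "gripper": 1}, {"xyz": [0, 0, 0], "spin": -1.5, "gripper": 1}]}}

```text
time_s: 9.82
ee_pos: [0.6032, 0.0589, 0.1604]
tool_rot: [0.425, 0.905, 0.001, 0.001]
contact_force: [4.8, 1.9, -2.3]
gripper_width: 0.012
gripper_force: 30.0
```

```bash
python3 - <<'E'
from h import *
import json
s=env.read_state();R=toolmat(s);print(s["time_s"],s["ee_pos"],np.degrees(np.arctan2(R[1,1],R[0,1])),s["contact_force"],s["moment"],s["gripper_width"])
m=env.camera_model("wrist");im=env.snapshot("wrist");cv2.imwrite("pics/w3.png",im)
json.dump({k:np.array(m[k]).tolist() for k in("K","dist","pose")},open("w3.json","w"))
c=[]
for n,x0,y0,z in(("top",265,165,7),("side",245,230,7)):
    b=env.snapshot(n);cv2.imwrite(f"pics/{n}3.png",b)
E
```

```text
9.825 [0.60322093 0.05894898 0.16042411] 39.759227908145164 [ 4.75344546  1.92172656 -2.29223714] [ 0.19382495 -0.58772648 -0.09214847] 0.011997684373349598
```

View pics/w3.png

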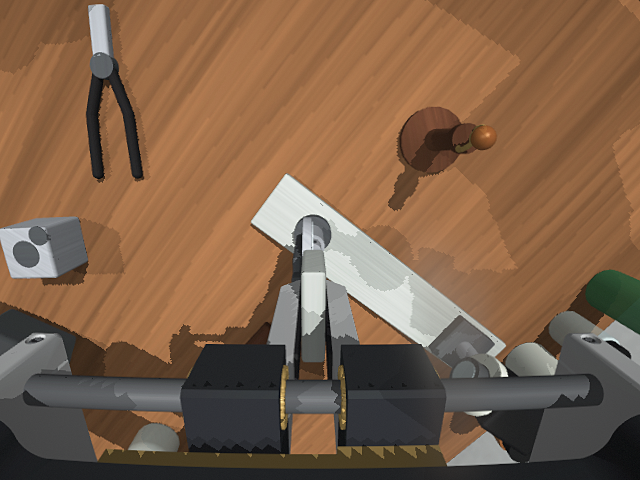

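Fin at (314,305), upright between the pads, so it is aligned with the tool. Stone at (484,137), foot at (432,140). Re-measuring the stone and rail from this closer view.

```bash
python3 - <<'E'
from h import *
import json
im=cv2.imread("pics/w3.png");m=json.load(open("w3.json"));m2=json.load(open("w2.json"))
A=lambda x,y,z,m=m:atz("wrist",(y/480,x/640),z,m)
b=im[115:160,465:505];h=cv2.cvtColor(b,cv2.COLOR_BGR2HSV);print(im[137,484],h[22,19])
mm=((h[...,1]>150)&(h[...,2]>120)&(h[...,0]<16)).astype(np.uint8)
cnt=max(cv2.findContours(mm,0,1)[0],key=cv2.contourArea);print(cv2.minEnclosingCircle(cnt),cv2.contourArea(cnt))
print("stone w3",A(484,137,.105),"w2",A(355,52.9,.105,m2))
print("stone tri",tri([ray("wrist",(137/480,484/640),m),ray("wrist",(52.9/480,355/640),m2)]))
# rail edges: upper long edge and near corners via top-edge line: sample gradient between approx endpoints
g=cv2.cvtColor(im,cv2.COLOR_BGR2HSV)[...,1].astype(float)
def edge(p,q):
    p,q=np.array(p,float),np.array(q,float);d=(q-p)/np.linalg.norm(q-p);n=np.array([-d[1],d[0]]);W=[]
    for t in np.linspace(.05,.95,60):
        c=p+(q-p)*t;k=np.arange(-7,7.01,.5);v=cv2.remap(g.astype(np.float32),np.float32([c[0]+n[0]*k]),np.float32([c[1]+n[1]*k]),1)[0]
        j=np.argmax(abs(np.gradient(v)));e=c+n*k[j];W.append(A(e[0]+.5,e[1]+.5,.012)[:2])
    W=np.array(W);k=np.ones(len(W),bool)
    for _ in range(5):
        c=np.polyfit(W[k,0],W[k,1],1);r=W[:,1]-np.polyval(c,W[:,0]);k=abs(r)<max(.001,2*np.median(abs(r)))
    print("yaw",np.degrees(np.arctan(c[0])),"y@.603",np.polyval(c,.603),k.sum(),r[k].std())
edge((288,174),(500,340));edge((330,281),(425,350))
E
```

```text
[ 59 103 160] [ 13 161 160]
((21.89285659790039, 19.89285659790039), 10.150123596191406) 251.5
stone w3 [0.63103328 0.19760772 0.105     ] w2 [0.6317088  0.19685784 0.105     ]
stone tri [0.63173957 0.1977201  0.10335799]
yaw 2.0200719427449725 y@.603 0.08904660102515685 60 0.00019878154643970773
yaw 1.9380948477244544 y@.603 0.0286295412062298 48 0.0002038543499070503
```

```bash
python3 - <<'E'
from h import *
import json
im=cv2.imread("pics/w3.png");m=json.load(open("w3.json"))
a=np.radians(39.76);c,s=np.cos(a),np.sin(a)
for x,y,z in((.006,.025,.186),(-.006,.025,.186),(.006,.025,.148),(-.006,.025,.148),(.006,-.02,.186),(-.006,-.02,.186)):
    print((x,y,z),proj("wrist",[.6032+c*x-s*y,.0589+s*x+c*y,z],m)[0].round(1))
cv2.imwrite("pics/zw3.png",cv2.resize(im[230:380,270:360],(480,800)[:2],interpolation=cv2.INTER_CUBIC)[:600])
E
```

```text
(0.006, 0.025, 0.186) [330.9 274.1]
(-0.006, 0.025, 0.186) [305.  274.1]
(0.006, 0.025, 0.148) [327.3 249.7]
(-0.006, 0.025, 0.148) [306.3 249.7]
(0.006, -0.02, 0.186) [329.4 357.2]
(-0.006, -0.02, 0.186) [305.6 357.3]
```

View pics/zw3.png

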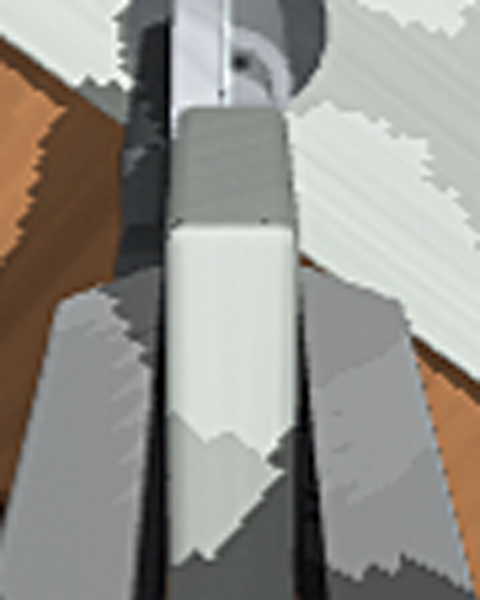

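The fin is aligned with the tool. Relative measurements give a target mirror yaw of 39.8°, and it stands at 39.76°. One hold call, then hand in.

Emit:
{"method": "play_rows", "body": {"rows": [{"xyz": [0, 0, 0], "spin": 0, "gripper": 1}, {"xyz": [0, 0, 0], "spin": 0, "gripper": 1}, {"xyz": [0, 0, 0], "spin": 0, "gripper": 1}, {"xyz": [0, 0, 0], "spin": 0, "gripper": 1}, {"xyz": [0, 0, 0], "spin": 0, "gripper": 1}]}}

```text
time_s: 10.6
ee_pos: [0.6033, 0.0589, 0.1604]
tool_rot: [0.425, 0.905, 0.001, 0.001]
contact_force: [5.0, 1.8, -1.0]
gripper_width: 0.012
gripper_force: 30.0
```

```bash
python3 - <<'E'
from h import *
s=env.read_state();R=toolmat(s);print(s["time_s"],s["ee_pos"],np.degrees(np.arctan2(R[1,1],R[0,1])),s["gripper_width"],s["contact_force"])
print(env.finish_job())
E
```

```text
10.6 [0.60327552 0.0589372  0.16044277] 39.75449195677598 0.012015135917064565 [ 5.04799629  1.75637967 -1.02123789]
the job is handed in; nothing more can be done
None
```

I pushed the grey timer switch to its stop and released it, then turned the mirror by its fin to 39.75° (my measured target for the stone was 39.8°); the job was handed in at 10.6 s with the fin still gripped, and no verdict came back.

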